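# Seat the bead carousel's tray on its key pin

## Task

The round bead tray sits loose on top of the clips of its carousel, turned the wrong way. With a fingertip, turn the tray round until the notch in its rim stands over the key pin (the bright pointer on the plate's edge shows where the pin is), then press down on its centre knob until the tray snaps fully home, level and flat on the metal drive plate under all three clips. Only touch and push the tray: do not lift it off, do not press it down before the notch is over the pin, and leave the things round about where they are.

Things in the scene. Friction and masses are not known exactly. Their poses are not given: they have to be found in the camera images.
- base: round white carousel base, fixed, 176 mm across and 28 mm high, with a low control nose (dial and switch, not used) on its -x side. Origin at the centre of its underside, on the table, z up
- carrier: drive plate on the base: dark steel disc 170 mm across, 6 mm thick; it does not turn. Origin on its axis at its underside, z up, x towards the key pin. A steel spindle of 12 mm diameter stands in its centre, inside the tray's hub. Just outside the tray's rim, at 60, 180 and 300 degrees from the pin, stand three grey sprung clips 18 mm wide, to 16 mm above the plate's top
- pin_tip (a point): top of the key pin: a steel pin of 7 mm diameter with a round tip, 62.5 mm from the axis, standing 11 mm above the drive plate's top; hidden under the tray's flange at the start, but a bright 14 mm wide pointer block, 6 mm high, on the plate's edge just outside the tray's rim shows its bearing from the axis
- seat (a point): centre of the drive plate's top face (34 mm above the table), on the axis: where the tray's underside centre comes to rest when seated
- tray: round white bead tray, 140 mm across, 0.18 kg, loose on the spindle. Origin at the centre of its underside, z up, x towards the notch. Floor 5 mm thick; ring wall 104 mm inside, to 14 mm above the underside. It starts level on the clips' slopes, about 12 mm above the drive plate, just clear of the pin, the notch 0.6 rad to half a turn from it. It turns either way, under 4 N, and stops when the push stops
- divider (a point): middle of one of the tray's three upright dividers (this one opposite the notch), 30 mm from the axis, 20 mm above the underside. Dividers: 4 mm thick, to 30 mm above the tray's underside, from the hub (20 mm diameter) to the ring wall, at 60, 180 and 300 degrees from the notch. Shut fingers between two of them, just above the wall or down inside, can push one sideways
- notch (a point): middle of the U-shaped notch in the tray's rim: 12 mm wide, open outward, 13 mm deep, this point 62.5 mm from the axis and half-way up the 5 mm flange. Over the pin when its x and y are those of the pin, with 2.5 mm of play to each side
- knob_top (a point): top centre of the tray's hub knob, 26 mm across, 52 mm above the tray's underside: the place to press. The clips give way outward and snap over the rim: this takes about 5 to 12 N over 12 mm of travel, then the push goes light and meets the plate, and goes only with the notch over the pin
- crochet_ball: ball of white crochet cotton, 85 mm across, standing beside the carousel; bystander, origin at the centre of its underside
- washi_roll: small yellow roll of paper tape, 41 mm across, 15 mm high, lying beside the carousel; bystander, origin at the centre of its underside
- thread_cone: cone of gold thread, 62 mm across, 150 mm high; bystander, origin at the centre of its underside

How it is judged:
On the way, in this order (a step that is already met when the one before it is completed fails the run):
1. the notch stands over the pin, the tray still up on its clips (horizontal distance between notch and pin_tip below 0.005 m and z of tray in the frame of seat above 0.006 m), for 0.1 s.
2. the knob is pressed and the tray is down on the drive plate (z of tray in the frame of seat below 0.002 m), for 0.05 s.
At the end, for the whole second after the job is handed in: The tray lies flat on the drive plate (underside within 2 mm of its top, tilt under 0.03 rad, centred within 3 mm) with the pin in its notch (within 5 mm), at rest (z of tray in the frame of seat between -0.002 and 0.002 m and angle between tray's own z axis and vertical below 0.03 rad and horizontal distance between notch and pin_tip below 0.005 m and horizontal distance between tray and seat below 0.003 m and linear speed of tray below 0.02 m/s); the robot touches nothing.
It fails at once if the tray is lifted more than 8 mm above where it started (z of tray in the frame of seat above 0.0205 m).
It fails at once if the tray is pressed or forced hard (over 25 N) while its notch is away from the pin (horizontal distance between notch and pin_tip above 0.01 m and contact force between the fingers and tray above 25 N).
It fails at once if a thing round about (crochet ball, tape roll, thread cone) is knocked more than 30 mm away (distance of any of crochet_ball, washi_roll, thread_cone from where it was at the start of the episode above 0.03 m).
It also fails if it takes over 64 s, if anything falls off the work surface, if the arm or the gripper's body presses on something with over 40 N, if the wrist force passes 120 N, or if a joint passes its speed limit or range.

## Robot

A 6-joint arm with a two-finger parallel gripper is mounted at the origin on a cart in front of the work surface, level with it; the furniture and walls round the work are solid. World frame = base frame: x ahead of the robot, y to its left, z up, the work surface at z = 0. Lengths are in m, angles in rad, forces in N, time in s.
With the tool pointing down it reaches from about 0.325 to 0.9 m from the base axis. Payload 3.5 kg.
Tool frame: the origin (TCP) lies on the front face of the gripper's body, between the roots of the fingers; the fingertips stand 73 mm ahead of it and the grasp point (between the pads) lies 54 mm ahead of it; z points along the fingers, y is the line along which they close (so a half turn about z gives the same grasp; the last joint's range is limited). The gripper opens to 85 mm and grips with 20 to 120 N. Pads are 22 mm wide; open, the fingers measure 114 mm over their backs; the gripper's body (76 mm by 85 mm) begins 54 mm behind the grasp point. The pads swing forward as they close: fully open they stand 13 mm farther back than shut.
Start: joints at [1.235, 0.276, -0.026, 1.268, 0, 1.467], TCP at [0.144, 0.608, 0.304] pointing down, gripper open.
Joint ranges: [-3.12, 3.12], [-0.85, 1.88], [-1.08, 1.24], [-1.95, 2.15], [-1.57, 1.53], [-3.14, 3.14]. Speed limits (rad/s): [2.57, 2.57, 3.14, 3.14, 3.14, 3.14].

## Interface

Orientations are given as [roll, pitch, yaw] about the fixed x, y, z axes, in that order (R = Rz(yaw) Ry(pitch) Rx(roll)).
In Python, from plant import arm gives the robot as it stands.
- The arm moves only by the tool send_rows, never from a script. Its argument "moves" is text: rows parted by semicolons, each of 7 numbers parted by spaces: the shift along the tool's x, y, z each as a share of 0.3 m, from -1 to 1, then the turn, a rotation vector about the tool's x, y, z each as a share of 360 degrees, from -1 to 1, then the closure, from -1 (fully open) to 1 (shut). A call has 1 to 5 rows; each row is the pose to reach, as a shift and turn from the pose commanded when the call began, along the tool's axes at that moment, turning the shorter way round; what a row does not reach only later rows make up. A row lasts 1/12 s, in which the tool goes at most 41.7 mm and 7.16 degrees, less where a joint would pass 70% of its speed; a pose out of reach is approached as far as the arm can. A call with a number of a shift or a turn outside -1 to 1 is refused whole. A call with a gripper value outside its range is refused whole. The fingers move at their own pace and stop on an object; "newtons" is the grip in N (left out, the last holds). Time passes only in rows, so rows that repeat a pose let the fingers close. It gives the time, the measured TCP pose, the force, the opening and the grip force at its end, in the units of the state.
- arm.get_state(): the state, without advancing time (a new reading comes with each control period).
- arm.capture(name): name is "scene" or "top" or "wrist"; returns the picture (400x640x3 uint8, red, green, blue); there is no depth.
- arm.camera_model(name): a dict with "K" (3x3 intrinsics, pixels), "R" (3x3) and "t" (3): a world point X has camera coordinates R X + t. Camera axes: x right, y down, z forward; pixel columns grow to the right and rows downward; lengths in m; the calibration is good to about 2 mm. A picture is of the moment at which its call begins: read the wrist's pose just before it. camera_model takes no time and is no camera call; for the wrist camera it gives the pose at the moment of the call.
- arm.sign_off(): hands the job in; it is judged then, once.
The state is a dict: "time_s": time; "qpos": joint angles; "joint_vel": joint speeds; "joint_torque": joint torques, N m; "tool_pos": TCP position; "eef_rot": TCP orientation; "force": force on the tool from outside, world axes, zero at the start; "ft_torque": the same for the moment, N m; "opening": finger opening in m; "gripper_force": force on a finger pad.
Only numpy, scipy, OpenCV 4.12 (cv2) and the standard library are available. Lean on these libraries where they do the work, as an engineer would, in place of code of your own. Each camera call takes 0.05 s, during which the arm holds its last target. There are 200 camera calls.

## Working session

There is one attempt and no reset: what is moved stays moved. The work goes in short steps, Python scripts to look and compute and a tool call to move; the robot and the scene stay as the last step left them, time stands still between calls to the robot, and variables do not carry over. Pictures are saved under pics/ and viewed, at most 10 in all, crops included, and the job is handed in when it is done.

Besides the shell and the picture viewer there is one more tool, called after "Request:" by a JSON object that holds its "op" and its "data", one argument or row to a line. send_rows: Moves the arm, as the interface text tells. Its arguments: {"type":"object","properties":{"moves":{"type":"string"},"newtons":{"type":"number"}},"required":["moves"]}

```bash
mkdir -p pics; ls
python3 - <<'E'
from plant import arm
import cv2,numpy as np
print(arm.get_state())
for n in ("scene","top"):
    im=arm.capture(n); cv2.imwrite(f"pics/{n}0.png",im[:,:,::-1])
    m=arm.camera_model(n); print(n,m)
E
```

```text
pics
{'time_s': 0.0, 'qpos': array([ 1.23457957e+00,  2.77105222e-01, -2.78950331e-02,  1.26799930e+00,
        5.57642078e-06,  1.46741945e+00]), 'joint_vel': array([-0.00063107, -0.00036442,  0.00079857,  0.00051756,  0.00131261,
        0.00067489]), 'joint_torque': array([ 1.24857092e-03, -4.45509231e+01,  2.95199525e+01,  1.61904388e-02,
        7.48846651e-05, -6.19497669e-06]), 'tool_pos': array([0.14400084, 0.60754299, 0.3027701 ]), 'eef_rot': array([-3.13940176e+00, -2.32903910e-04,  2.90875251e+00]), 'force': array([-0.19098958,  0.78883122, -0.0332675 ]), 'ft_torque': array([0.0311335 , 0.02425649, 0.0099605 ]), 'gripper_force': 0.0, 'opening': 0.0850903709487391}
scene {'K': array([[431.15945512,   0.        , 318.45960766],
       [  0.        , 431.15945512, 199.97480498],
       [  0.        ,   0.        ,   1.        ]]), 'R': array([[ 0.83821264, -0.5452049 ,  0.01229622],
       [-0.27120013, -0.43630022, -0.85795839],
       [ 0.47312796,  0.71581683, -0.513572  ]]), 't': array([-0.49936376,  0.15458531,  0.80997111])}
top {'K': array([[399.74928919,   0.        , 324.69410981],
       [  0.        , 399.74928919, 196.17903143],
       [  0.        ,   0.        ,   1.        ]]), 'R': array([[-0.02474049, -0.99879595, -0.04236212],
       [-0.99867111,  0.02660933, -0.04413566],
       [ 0.04520975,  0.04121389, -0.99812699]]), 't': array([-0.1176817 ,  0.51625637,  0.91529451])}
```

View pics/scene0.png

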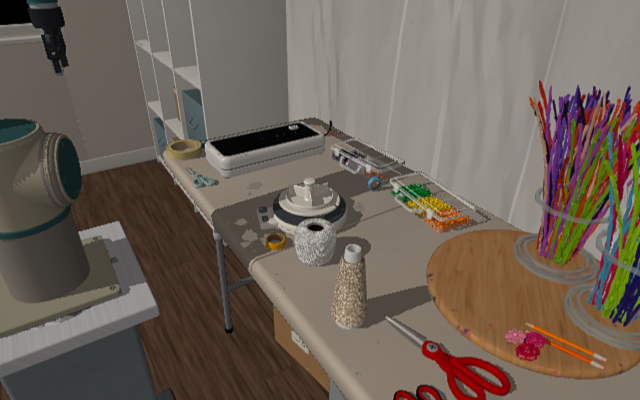

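View pics/top0.png

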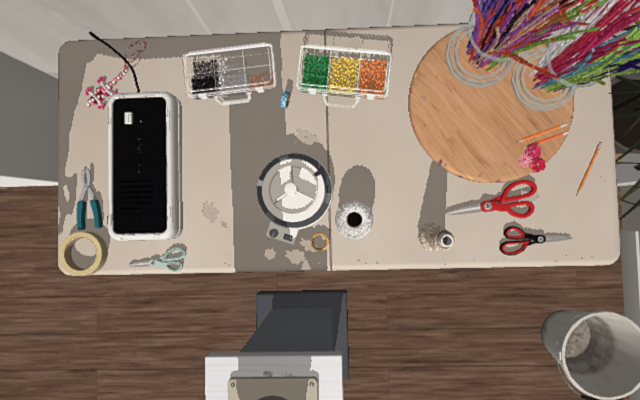

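The carousel is at about (293,190) in the top view. The ball is at (354,218), the tape roll at (319,241) and the cone at (443,238). I'll enlarge the carousel next.

```bash
cat > h.py <<'E'
from plant import arm
import cv2,numpy as np
def ray(m,u,v,z):
    K,R,t=m["K"],m["R"],m["t"]; d=R.T@np.linalg.solve(K,[u,v,1]); c=-R.T@t
    return c+d*(z-c[2])/d[2]
def proj(m,X):
    p=m["K"]@(m["R"]@np.asarray(X,float)+m["t"]); return p[:2]/p[2]
E
python3 - <<'E'
from h import *
im=cv2.imread("pics/top0.png")
c=im[140:250,240:390]
cv2.imwrite("pics/topc.png",cv2.resize(c,None,fx=5.3,fy=5.3,interpolation=cv2.INTER_CUBIC))
m=arm.camera_model("top")
for n,u,v,z in (("base",293,190,.05),("ball",354,218,.05),("roll",319,241,.01),("cone",446,239,.15)): print(n,ray(m,u,v,z))
print(arm.camera_model("wrist"))
E
```

```text
base [ 0.52678834 -0.06261227  0.05      ]
ball [ 0.46151488 -0.19583382  0.05      ]
roll [ 0.41023921 -0.11530171  0.01      ]
cone [ 0.41798563 -0.36826689  0.15      ]
{'K': array([[335.68452348,   0.        , 317.02383044],
       [  0.        , 335.68452348, 197.61962532],
       [  0.        ,   0.        ,   1.        ]]), 'R': array([[ 0.22922611,  0.97337119, -0.0019795 ],
       [ 0.93551182, -0.21974775,  0.27663796],
       [ 0.26883643, -0.06526449, -0.96097218]]), 't': array([-0.62458401, -0.03599831,  0.3774658 ])}
```

View pics/topc.png

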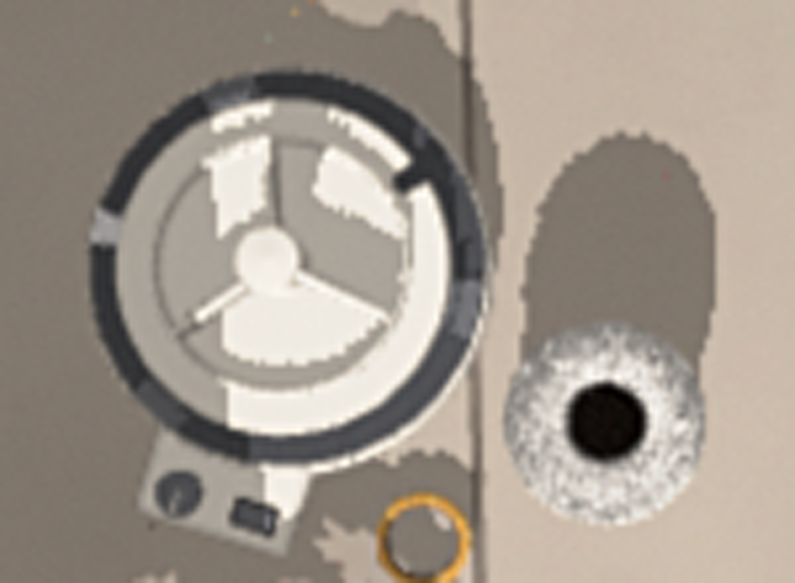

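```bash
cat >> h.py <<'E'
from scipy.spatial.transform import Rotation as Ro
def plan(pos,ydir_deg):
    """TCP pos, finger-line direction (deg, world): total shift/turn shares from here"""
    s=arm.get_state(); R0=Ro.from_euler("xyz",s["eef_rot"])
    R1=Ro.from_euler("xyz",[np.pi,0,np.radians(ydir_deg+90)])
    d=R0.inv().apply(np.asarray(pos)-s["tool_pos"])/.3; r=(R0.inv()*R1).as_rotvec()/(2*np.pi)
    print("now",s["time_s"],s["tool_pos"].round(4),"ydir",round(np.degrees(s["eef_rot"][2])-90,2),"F",s["force"].round(2),"q",s["qpos"].round(2))
    print("shift",d.round(4),"turn",r.round(4))
E
python3 - <<'E'
from h import *
m=arm.camera_model("top")
f=lambda x,y,z: ray(m,240+(x+.5)/5.3-.5,140+(y+.5)/5.3-.5,z)
ct=f(281.5,267.5,.051);cp=f(289.5,267.5,.034);k=f(268,261,.098)
print("tray",ct,"plate",cp,"knob",k)
for n,x,y,z,c in (("notch",412,178,.051,ct),("ptr",104,225,.040,cp),("clip180",467,305,.05,cp),("clip",232,92,.05,cp)):
    d=f(x,y,z)-cp; print(n,np.degrees(np.arctan2(d[1],d[0])),np.hypot(*d[:2]))
plan([cp[0],cp[1],.30],33)
E
```

```text
tray [ 0.5265966 -0.0620794  0.051    ] plate [ 0.52757139 -0.06343637  0.034     ] knob [ 0.52636665 -0.06247696  0.098     ]
notch -57.15175289861262 0.06447070857846648
ptr 75.71426318717829 0.0805590146993818
clip180 -103.84482830775721 0.07804249657443767
clip 15.793561774524616 0.07644069740857581
now 0.1 [0.144  0.6076 0.3028] ydir 76.66 F [-1.06 -0.46 -1.1 ] q [ 1.23  0.28 -0.03  1.27 -0.    1.47]
shift [-1.7601 -1.8814  0.013 ] turn [-3.000e-04  1.000e-04  1.213e-01]
```

Request:
{"op": "send_rows", "data": {
  "moves": "-0.11 -0.1175 0 0 0 0 -0.15; -0.22 -0.235 0 0 0 0 -0.15; -0.33 -0.353 0 0 0 0 -0.15; -0.44 -0.47 0 0 0 0 -0.15; -0.54 -0.57 0 0 0 0 -0.15",
  "newtons": 20
}}

```text
time_s: 0.52
tool_pos: [0.2485, 0.4258, 0.3033]
eef_rot: [-3.141, -0.0, 2.91]
force: [0.2, -0.2, 0.3]
opening: 0.0491
gripper_force: 0.0
```

Request:
{"op": "send_rows", "data": {
  "moves": "-0.09 -0.09 0 0 0 0 -0.15; -0.18 -0.19 0 0 0 0 -0.15; -0.28 -0.29 0 0 0 0 -0.15; -0.37 -0.39 0 0 0 0 -0.15; -0.46 -0.49 0 0 0 0 -0.15"
}}

```text
time_s: 0.93
tool_pos: [0.3489, 0.2509, 0.3036]
eef_rot: [-3.141, -0.0, 2.909]
force: [0.4, 0.3, 0.7]
opening: 0.0495
gripper_force: 0.0
```

Request:
{"op": "send_rows", "data": {
  "moves": "-0.09 -0.1 0 0 0 0 -0.15; -0.18 -0.19 0 0 0 0 -0.15; -0.28 -0.29 0 0 0 0 -0.15; -0.37 -0.39 0 0 0 0 -0.15; -0.46 -0.49 0 0 0 0 -0.15"
}}

```text
time_s: 1.35
tool_pos: [0.4494, 0.0759, 0.3037]
eef_rot: [3.142, -0.0, 2.909]
force: [0.1, -0.1, 0.0]
opening: 0.0491
gripper_force: 0.0
```

```bash
python3 -c "
from h import *
plan([.527,-.0627,.30],33); print(arm.get_state()['opening'])"
```

```text
now 1.35 [0.4494 0.0759 0.3037] ydir 76.65 F [ 0.07 -0.07  0.04] q [ 0.03 -0.03 -0.37  1.22  0.    0.26]
shift [-0.3584 -0.3899  0.0123] turn [ 0.     -0.      0.1212]
0.0490844348641071
```

Request:
{"op": "send_rows", "data": {
  "moves": "-0.08 -0.09 0 0 0 0.018 -0.15; -0.16 -0.175 0 0 0 0.036 -0.15; -0.24 -0.26 0.01 0 0 0.054 -0.15; -0.31 -0.33 0.012 0 0 0.072 -0.15; -0.3584 -0.3899 0.0123 0 0 0.09 -0.15"
}}

```text
time_s: 1.77
tool_pos: [0.5276, -0.0629, 0.2995]
eef_rot: [-3.141, -0.0, 2.336]
force: [0.3, -0.2, -0.2]
opening: 0.049
gripper_force: 0.0
```

Request:
{"op": "send_rows", "data": {
  "moves": "0 0 0 0 0 0.018 -0.15; 0 0 0 0 0 0.031 -0.15; 0 0 0 0 0 0.031 -0.15; 0 0 0 0 0 0.031 -0.15"
}}

```text
time_s: 2.1
tool_pos: [0.5264, -0.0607, 0.2997]
eef_rot: [-3.141, -0.001, 2.15]
force: [0.1, 0.5, -0.4]
opening: 0.0488
gripper_force: 0.0
```

Run:
```python
from h import *
plan([.527,-.0627,.139],33)
m=arm.camera_model("wrist"); im=arm.capture("wrist")[:,:,::-1].copy(); cv2.imwrite("pics/w1.png",im)
np.savez("w1.npz",**m)
print("cam",-m["R"].T@m["t"])
print(proj(m,[.527,-.0627,.098]),proj(m,[.527,-.0627,.034]))
```

```text
now 2.1 [ 0.5264 -0.0607  0.2997] ydir 33.21 F [ 0.06  0.45 -0.37] q [-0.24  0.11 -0.24  1.22 -0.    0.75]
shift [-0.007  -0.0017  0.5358] turn [-0.0001 -0.0001  0.0006]
cam [ 0.48781108 -0.00099339  0.36836592]
[316.14680831 192.26549912] [316.39637516 175.84795936]
```

View pics/w1.png

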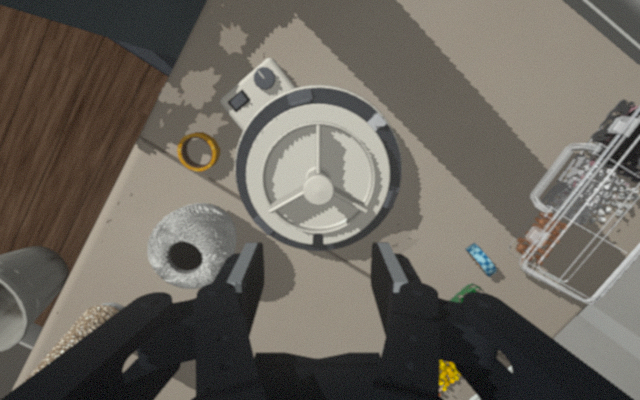

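Wrist view: knob at (318,187), notch at (319,240), pointer at (377,121), divider ends at (317,125), (273,212) and (365,214).

Run:
```python
from h import *
m=dict(np.load("w1.npz"))
k=ray(m,318,187,.098); print("knob",k)
# tray rim edge points  top/bottom/left/right
pts=[(246,177),(396,175)]
print("rim",[ray(m,*p,.051) for p in pts])
for c in (k,np.array([.527,-.0627,0])):
  for n,u,v,z in (("notch",319,240,.051),("ptr",377,121,.040),("d180",317,125,.076),("d",273,212,.076),("d",365,214,.076)):
    d=ray(m,u,v,z)-c; print(n,round(np.degrees(np.arctan2(d[1],d[0])),1),np.hypot(*d[:2]).round(4))
```

```text
knob [ 0.52580195 -0.05806707  0.098     ]
rim [array([ 0.46875007, -0.09790598,  0.051     ]), array([ 0.58871973, -0.0166807 ,  0.051     ])]
notch -55.7 0.0677
ptr 75.0 0.0756
d180 124.3 0.049
d -111.4 0.0506
d -2.5 0.0533
notch -54.3 0.0632
ptr 76.7 0.0798
d180 122.6 0.0535
d -114.8 0.0468
d 2.6 0.0521
```

Request:
{"op": "send_rows", "data": {
  "moves": "0 0 0.09 0 0 0 -0.15; 0 0 0.18 0 0 0 -0.15; 0 0 0.27 0 0 0 -0.15; 0 0 0.34 0 0 0 -0.15; 0 0 0.38 0 0 0 -0.15"
}}

```text
time_s: 2.57
tool_pos: [0.5248, -0.0597, 0.1834]
eef_rot: [-3.139, -0.003, 2.151]
force: [0.4, 0.9, 0.4]
opening: 0.0489
gripper_force: 0.0
```

Request:
{"op": "send_rows", "data": {
  "moves": "-0.003 0 0.04 0 0 0 -0.15; -0.003 0 0.08 0 0 0 -0.15; -0.003 0 0.12 0 0 0 -0.15; -0.003 0 0.15 0 0 0 -0.15; -0.003 0 0.168 0 0 0 -0.15"
}}

```text
time_s: 2.98
tool_pos: [0.5264, -0.0609, 0.1347]
eef_rot: [-3.14, -0.001, 2.15]
force: [-0.1, 0.3, -0.1]
opening: 0.0493
gripper_force: 0.0
```

Run:
```python
from h import *
plan([.527,-.0615,.135],34)
m=arm.camera_model("wrist"); im=arm.capture("wrist")[:,:,::-1].copy(); cv2.imwrite("pics/w2.png",im)
```

```text
now 2.9833 [ 0.5264 -0.0609  0.1347] ydir 33.2 F [-0.13  0.32 -0.15] q [-0.24  0.26 -0.44  0.87 -0.    0.75]
shift [-0.0028  0.0004 -0.001 ] turn [-0.0002 -0.0002 -0.0022]
```

View pics/w2.png

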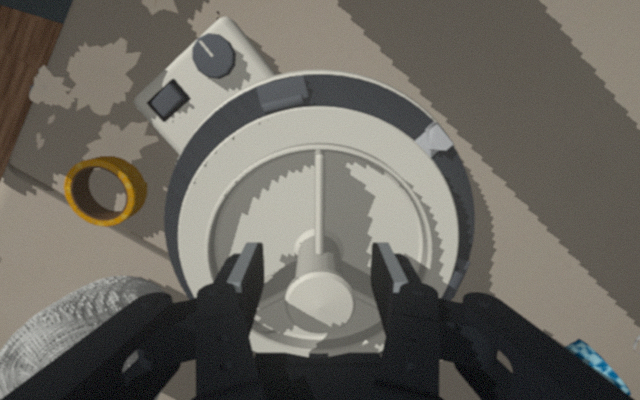

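Both fingers are inside the ring, on either side of the knob (320,297) and between the dividers. The pointer is at (433,140). I'll turn now.

Request:
{"op": "send_rows", "data": {
  "moves": "0 0 0 0 0 -0.01 -0.15; 0 0 0 0 0 -0.022 -0.15; 0 0 0 0 0 -0.036 -0.15; 0 0 0 0 0 -0.05 -0.15; 0 0 0 0 0 -0.065 -0.15"
}}

```text
time_s: 3.45
tool_pos: [0.5243, -0.0605, 0.1353]
eef_rot: [-3.139, -0.006, 2.562]
force: [-5.0, 0.1, 0.4]
opening: 0.049
gripper_force: 2.1
```

Request:
{"op": "send_rows", "data": {
  "moves": "0 0 0 0 0 -0.015 -0.15; 0 0 0 0 0 -0.03 -0.15; 0 0 0 0 0 -0.045 -0.15; 0 0 0 0 0 -0.06 -0.15; 0 0 0 0 0 -0.075 -0.15"
}}

```text
time_s: 3.87
tool_pos: [0.5251, -0.0618, 0.1355]
eef_rot: [-3.139, -0.004, 3.033]
force: [-4.5, -2.4, -0.4]
opening: 0.0489
gripper_force: 2.1
```

Run:
```python
from h import *
plan([.527,-.0615,.135],34); print(arm.get_state()["opening"])
m=arm.camera_model("wrist"); a=arm.capture("wrist"); b=arm.capture("top")
np.savez("w3.npz",**m)
b=cv2.resize(b[140:250,240:360],(436,400),interpolation=cv2.INTER_CUBIC)
b=cv2.resize(b,(350,321)); c=np.zeros((400,800,3),np.uint8); c[:321,450:]=b; c[:,:450]=a[:,95:545]
cv2.imwrite("pics/w3.png",c[:,:,::-1])
```

```text
now 3.8667 [ 0.5251 -0.0618  0.1355] ydir 83.76 F [-4.46 -2.37 -0.42] q [-0.24  0.26 -0.44  0.88 -0.   -0.13]
shift [-0.0061  0.0016  0.0016] turn [-0.0007 -0.0005  0.1382]
0.048932562764178116
```

View pics/w3.png

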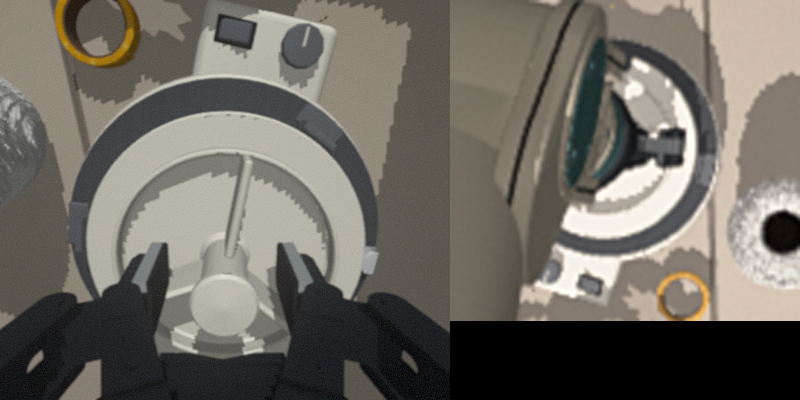

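The tray follows, and the divider's outer end is now at full-image (342,158).

Run:
```python
from h import *
m=dict(np.load("w3.npz"))
for c in ([.527,-.0627],[.527,-.060]):
  for n,u,v,z in (("d180",342,158,.076),("ptr",465,261,.040),("clip60",175,222,.05),("clip180",417,128,.05)):
    d=ray(m,u,v,z)[:2]-c; print(n,round(np.degrees(np.arctan2(d[1],d[0])),1),np.hypot(*d[:2]).round(4))
```

```text
d180 161.9 0.0529
ptr 77.1 0.0813
clip60 -109.5 0.07
clip180 136.7 0.0768
d180 164.7 0.0521
ptr 76.6 0.0787
clip60 -108.8 0.0726
clip180 138.2 0.075
```

Request:
{"op": "send_rows", "data": {
  "moves": "0 0 0 0 0 -0.015 -0.15; 0 0 0 0 0 -0.03 -0.15; 0 0 0 0 0 -0.045 -0.15; 0 0 0 0 0 -0.06 -0.15; 0 0 0 0 0 -0.075 -0.15"
}}

```text
time_s: 4.38
tool_pos: [0.5266, -0.0622, 0.136]
eef_rot: [-3.14, -0.002, -2.782]
force: [-1.9, -3.7, -0.8]
opening: 0.0492
gripper_force: 1.7
```

Request:
{"op": "send_rows", "data": {
  "moves": "0 0 0 0 0 -0.015 -0.15; 0 0 0 0 0 -0.03 -0.15; 0 0 0 0 0 -0.045 -0.15; 0 0 0 0 0 -0.06 -0.15; 0 0 0 0 0 -0.075 -0.15"
}}

```text
time_s: 4.8
tool_pos: [0.5275, -0.0625, 0.1364]
eef_rot: [-3.139, -0.002, -2.311]
force: [-1.2, -3.8, -0.7]
opening: 0.0492
gripper_force: 1.9
```

Request:
{"op": "send_rows", "data": {
  "moves": "0 0 0 0 0 -0.015 -0.15; 0 0 0 0 0 -0.03 -0.15; 0 0 0 0 0 -0.043 -0.15; 0 0 0 0 0 -0.055 -0.15; 0 0 0 0 0 -0.06 -0.15"
}}

```text
time_s: 5.22
tool_pos: [0.5281, -0.0619, 0.1365]
eef_rot: [-3.139, -0.001, -1.935]
force: [-0.5, -2.2, -0.9]
opening: 0.0491
gripper_force: 1.4
```

Run:
```python
from h import *
plan([.527,-.0615,.135],177)
m=arm.camera_model("wrist"); a=arm.capture("wrist"); b=arm.capture("top")
np.savez("w4.npz",**m)
b=cv2.resize(b[140:250,240:360],(350,321),interpolation=cv2.INTER_CUBIC)
c=np.zeros((400,800,3),np.uint8); c[:321,450:]=b; c[:,:450]=a[:,95:545]
cv2.imwrite("pics/w4.png",c[:,:,::-1])
```

```text
now 5.2167 [ 0.5281 -0.0619  0.1365] ydir -200.87 F [-0.54 -2.18 -0.93] q [-0.24  0.26 -0.43  0.87 -0.   -1.44]
shift [0.0002 0.0039 0.0049] turn [-0.0004 -0.0002 -0.0496]
```

View pics/w4.png

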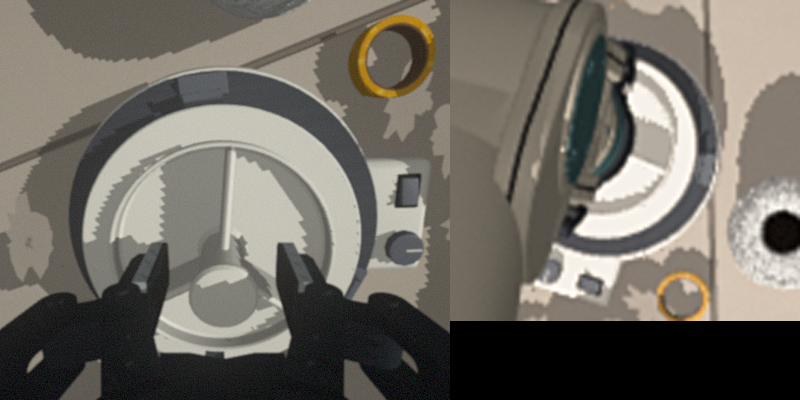

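Divider end at full (326,150), clip opposite the pin at (299,86), and notch just visible at (309,354).

Run:
```python
from h import *
m=dict(np.load("w4.npz"))
for c in ([.527,-.0627],[.5275,-.0605]):
  for n,u,v,z in (("d180",326,150,.076),("notch",309,354,.051),("clip180",299,86,.05),("clip300",454,284,.05)):
    d=ray(m,u,v,z)[:2]-c; print(n,round(np.degrees(np.arctan2(d[1],d[0])),1),np.hypot(*d[:2]).round(4))
```

```text
d180 -114.3 0.0506
notch 65.0 0.0658
clip180 -104.4 0.0754
clip300 141.4 0.0742
d180 -113.8 0.0529
notch 64.6 0.0635
clip180 -104.4 0.0777
clip300 143.0 0.0733
```

Request:
{"op": "send_rows", "data": {
  "moves": "0 0 0 0 0 -0.005 -0.15; 0 0 0 0 0 -0.01 -0.15; 0 0 0 0 0 -0.015 -0.15; 0 0 0 0 0 -0.02 -0.15; 0 0 0 0 0 -0.024 -0.15"
}}

```text
time_s: 5.73
tool_pos: [0.5281, -0.0617, 0.1364]
eef_rot: [-3.139, -0.0, -1.786]
force: [0.7, -2.4, -1.3]
opening: 0.0489
gripper_force: 1.2
```

Request:
{"op": "send_rows", "data": {
  "moves": "0 0 0 0 0 0 -0.15"
}}

```text
time_s: 5.82
tool_pos: [0.5281, -0.0617, 0.1364]
eef_rot: [-3.139, -0.0, -1.787]
force: [0.8, -2.1, -1.1]
opening: 0.0494
gripper_force: 1.1
```

Run:
```python
from h import *
plan([.527,-.0615,.135],177)
m=arm.camera_model("wrist"); a=arm.capture("wrist")
np.savez("w5.npz",**m); cv2.imwrite("pics/w5full.png",a[:,:,::-1])
cv2.imwrite("pics/w5.png",cv2.resize(a[60:360,200:500],None,fx=2,fy=2,interpolation=cv2.INTER_CUBIC)[:,:,::-1])
```

```text
now 5.8167 [ 0.5281 -0.0617  0.1364] ydir -192.37 F [ 0.76 -2.06 -1.09] q [-0.24  0.26 -0.43  0.87 -0.   -1.59]
shift [0.0001 0.0037 0.0046] turn [-0.0003 -0.0001 -0.026 ]
```

View pics/w5.png

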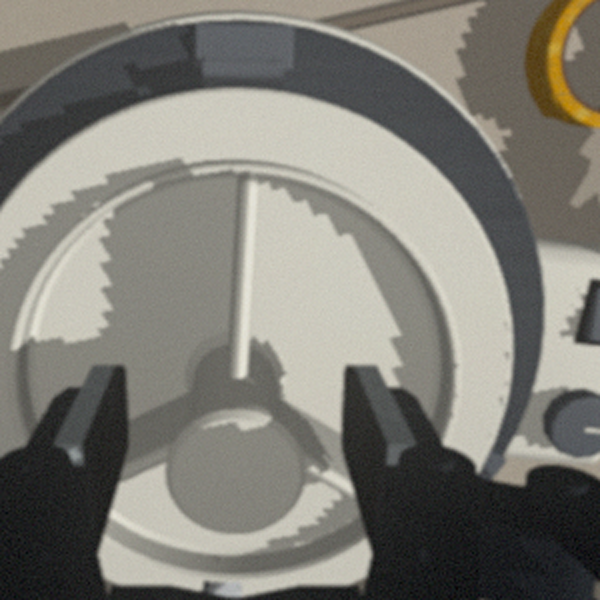

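Clip at crop (245,45), divider from (249,180) to (239,375), notch at about (222,588).

Run:
```python
from h import *
m=dict(np.load("w5.npz")); f=lambda x,y,z: ray(m,200+x/2,60+y/2,z)
p,q=f(249,180,.076),f(239,375,.076)
d=p-q; print("div dir",np.degrees(np.arctan2(d[1],d[0])),p,q)
print("knob",f(236,470,.098))
for c in ([.527,-.0627],[.5275,-.0605],[.527,-.061]):
  for n,x,y,z in (("d180",249,180,.076),("notch",222,588,.051),("clip180",246,45,.05)):
    d=f(x,y,z)[:2]-c; print(n,round(np.degrees(np.arctan2(d[1],d[0])),1),np.hypot(*d[:2]).round(4))
```

```text
div dir -104.8614329284174 [ 0.51403173 -0.11151705  0.076     ] [ 0.52449129 -0.07210038  0.076     ]
knob [ 0.52697408 -0.06379284  0.098     ]
d180 -104.9 0.0505
notch 74.3 0.0657
clip180 -103.8 0.0763
d180 -104.8 0.0528
notch 74.2 0.0635
clip180 -103.8 0.0786
d180 -104.4 0.0522
notch 73.9 0.0641
clip180 -103.5 0.078
```

Request:
{"op": "send_rows", "data": {
  "moves": "0 0 0 0 0 -0.002 -0.15; 0 0 0 0 0 -0.004 -0.15; 0 0 0 0 0 -0.004 -0.15; 0 0 0 0 0 0.005 -0.15; 0 0 0 0 0 0.01 -0.15"
}}

```text
time_s: 6.28
tool_pos: [0.527, -0.0607, 0.1358]
eef_rot: [3.141, 0.002, -1.85]
force: [-0.5, -1.2, -0.6]
opening: 0.049
gripper_force: 0.0
```

Request:
{"op": "send_rows", "data": {
  "moves": "0 0 -0.06 0 0 0 -0.15; 0 0 -0.15 0 0 0 -0.15; 0 0 -0.25 0 0 0 -0.15; 0 0 -0.35 0 0 0 -0.15; 0 0 -0.43 0 0 0 -0.15"
}}

```text
time_s: 6.7
tool_pos: [0.5272, -0.0607, 0.2669]
eef_rot: [-3.141, 0.002, -1.847]
force: [0.4, -0.6, -0.3]
opening: 0.0491
gripper_force: 0.0
```

Run:
```python
from h import *
plan([.527,-.0615,.2],165)
m=arm.camera_model("wrist"); a=arm.capture("wrist")
np.savez("w6.npz",**m)
p=proj(m,[.527,-.0615,.05]).round(); print(p)
x,y=int(p[0])-120,max(0,int(p[1])-90); print(x,y)
cv2.imwrite("pics/w6.png",cv2.resize(a[y:y+200,x:x+240],None,fx=3,fy=3,interpolation=cv2.INTER_CUBIC)[:,:,::-1])
```

```text
now 6.7 [ 0.5272 -0.0607  0.2669] ydir -195.85 F [ 0.41 -0.59 -0.32] q [-0.24  0.13 -0.28  1.15  0.   -1.53]
shift [ 0.0032 -0.      0.2231] turn [-0.0001  0.0003 -0.0024]
[316. 182.]
196 92
```

View pics/w6.png

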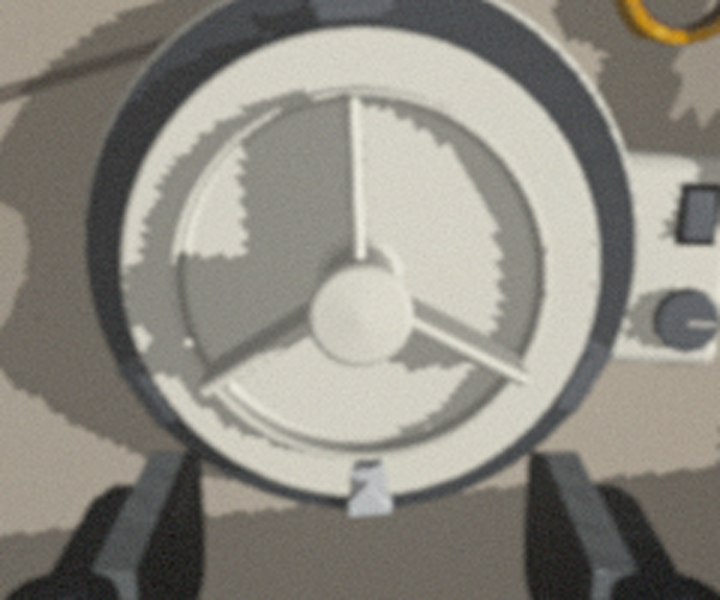

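The notch (369,470) lines up with the pointer (370,492). Next I'll shut the fingers and centre them over the knob (361,315).

Run:
```python
from h import *
m=dict(np.load("w6.npz")); f=lambda x,y,z: ray(m,196+x/3,92+y/3,z)
k=f(361,315,.098); print("knob",k)
for c in (k[:2],[.527,-.0615]):
  for n,x,y,z in (("notch",369,472,.051),("d180",354,97,.076),("clip180",355,8,.05),("ptr",370,495,.04)):
    d=f(x,y,z)[:2]-c; print(n,round(np.degrees(np.arctan2(d[1],d[0])),1),np.hypot(*d[:2]).round(4))
plan([.527,-.062,.18],164)
```

```text
knob [ 0.52680541 -0.06199697  0.098     ]
notch 76.4 0.064
d180 -103.8 0.0509
clip180 -104.5 0.0727
ptr 76.3 0.0772
notch 76.4 0.0634
d180 -103.9 0.0514
clip180 -104.5 0.0733
ptr 76.4 0.0767
now 6.75 [ 0.5298 -0.0613  0.2719] ydir -195.84 F [ 1.47 -1.09  2.61] q [-0.24  0.13 -0.28  1.16  0.   -1.53]
shift [0.0055 0.0109 0.3063] turn [-0.0014  0.0003  0.0004]
```

Request:
{"op": "send_rows", "data": {
  "moves": "0 0 0.05 0 0 0 1; 0 0 0.1 0 0 0 1; 0 0 0.15 0 0 0 1; 0 0 0.19 0 0 0 1; 0.003 0 0.22 0 0 0 1"
}}

```text
time_s: 7.17
tool_pos: [0.5259, -0.0614, 0.1972]
eef_rot: [3.139, 0.001, -1.847]
force: [0.2, -0.0, 0.6]
opening: 0.0002
gripper_force: 0.0
```

Request:
{"op": "send_rows", "data": {
  "moves": "0 0 0.04 0 0 0 1; 0 0 0.06 0 0 0 1; 0 0 0.08 0 0 0 1; 0 0 0.09 0 0 0 1; 0 0 0.1 0 0 0 1"
}}

```text
time_s: 7.58
tool_pos: [0.5273, -0.062, 0.1693]
eef_rot: [-3.141, 0.001, -1.847]
force: [-2.0, 1.4, 8.2]
opening: 0.0002
gripper_force: 4.0
```

Request:
{"op": "send_rows", "data": {
  "moves": "0 0 0.007 0 0 0 1; 0 0 0.014 0 0 0 1; 0 0 0.021 0 0 0 1; 0 0 0.028 0 0 0 1; 0 0 0.035 0 0 0 1"
}}

```text
time_s: 8.0
tool_pos: [0.5283, -0.0624, 0.1604]
eef_rot: [-3.138, 0.001, -1.847]
force: [0.2, 0.2, 0.1]
opening: -0.0001
gripper_force: 0.0
```

Request:
{"op": "send_rows", "data": {
  "moves": "0 0 0.006 0 0 0 1; 0 0 0.011 0 0 0 1; 0 0 0.016 0 0 0 1; 0 0 0.02 0 0 0 1"
}}

```text
time_s: 8.33
tool_pos: [0.5283, -0.0624, 0.1584]
eef_rot: [-3.139, 0.0, -1.847]
force: [-15.5, 3.3, 45.3]
opening: -0.0002
gripper_force: 22.3
```

It has met the plate: TCP z is 0.158 m against 0.159 expected, and the push is firm. I'll retreat and check.

Request:
{"op": "send_rows", "data": {
  "moves": "0 0 -0.02 0 0 0 1; 0 0 -0.08 0 0 0 1; 0 0 -0.18 0 0 0 1; 0 0 -0.28 0 0 0 1; 0 0 -0.36 0 0 0 1"
}}

```text
time_s: 8.75
tool_pos: [0.5274, -0.0624, 0.2625]
eef_rot: [-3.14, 0.0, -1.848]
force: [1.6, 0.1, 0.0]
opening: 0.0001
gripper_force: 0.0
```

Run:
```python
from h import *
plan([.527,-.062,.27],164)
m=arm.camera_model("wrist"); a=arm.capture("wrist"); s=arm.capture("scene")
np.savez("w7.npz",**m)
c=np.zeros((600,800,3),np.uint8)
c[:400,:480]=cv2.resize(a[92:292,196:436],None,fx=2,fy=2,interpolation=cv2.INTER_CUBIC)
c[:400,480:]=cv2.resize(s[160:260,260:340],None,fx=4,fy=4,interpolation=cv2.INTER_CUBIC)
cv2.imwrite("pics/w7.png",c[:400,:,::-1])
for z in (.086,.098): print(proj(m,[.527,-.062,z])-[196,92])
```

```text
now 8.75 [ 0.5274 -0.0624  0.2625] ydir -195.86 F [1.56 0.13 0.03] q [-0.24  0.14 -0.29  1.14  0.   -1.53]
shift [-0.0008  0.0016 -0.0251] turn [-0.0003  0.      0.0004]
[121.32440679 104.65410955]
[121.32610379 109.21094254]
```

View pics/w7.png

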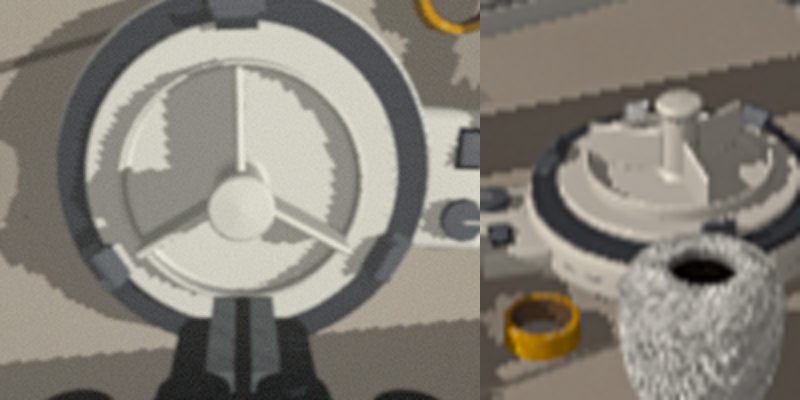

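The picture shows all three clips, at (237,12), (108,268) and (388,257), lapping over the rim. The knob at (241,208) matches the seated height: predicted (242.6,209.3) for z = 0.086 m. Handing in.

```bash
python3 -c "
from plant import arm
print(arm.sign_off())"
```

```text
the job is handed in; nothing more can be done
None
```

I turned the tray until its notch stood over the pin, then pressed it down onto the drive plate under all three clips. The arm was clear when I handed the job in at about 9 s; the sign-off gave no verdict.

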